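Prise the stuck cover off a gear case

ROBOT

A 6-joint arm with a two-finger parallel gripper is mounted at the origin on a cart in front of the work surface, level with it; the furniture and walls round the work are solid. World frame = base frame: x ahead of the robot, y to its left, z up, the work surface at z = 0. Lengths are in m, angles in rad, forces in N, time in s.
With the tool pointing down it reaches from about 0.275 to 0.825 m from the base axis. Payload 5.2 kg.
Tool frame: the origin (TCP) lies between the finger pads; the fingertips stand 22 mm ahead of it and the grasp point (between the pads) lies 3 mm ahead of it; z points along the fingers, y is the direction in which the jaws open and shut (so a half turn about z gives the same grasp; the last joint's range is limited). The gripper opens to 93 mm and grips with 3 to 60 N. Pads are 15 mm wide; open, the fingers measure 128 mm over their backs; the gripper's body (75 mm by 188 mm) begins 65 mm behind the grasp point.
Start: joints at [0.916, 0.259, 1.535, -0, 1.348, -0.203], TCP at [0.24, 0.495, 0.241] pointing down, gripper open.
Joint ranges: [-3.14, 3.14], [-0.91, 2.08], [0.19, 2.58], [-1.22, 4.36], [0.22, 2.71], [-3.12, 3.12]. Speed limits (rad/s): [2.57, 2.57, 3.14, 3.14, 3.14, 3.14].

INTERFACE

Orientations are given as a unit quaternion [x, y, z, w].
In Python, from station import arm gives the robot as it stands. Calls block until the motion is done:
- arm.movep(position, orientation): joint-space move of the TCP to a pose.
- arm.move_l(position, rot=None, rate=0.15, f_stop=None): straight line of the TCP; rot=None keeps the orientation; rate is the mean speed in m/s. With f_stop (N) it stops when the force on the tool has changed by that much, and returns True; else False.
- arm.movej(angles): joint-space move.
- arm.grip(opening, grip_force=None): finger opening in m; grip_force is the grip in N (None keeps the last); returns when the fingers have stopped.
- arm.pause(seconds).
- arm.ik(position, orientation): joint angles nearest the present ones, or None.
- arm.get_image(name): name is "scene" or "top" or "wrist"; returns the picture (480x640x3 uint8, red, green, blue); there is no depth.
- arm.get_calibration(name): a dict with "fx", "fy", "cx", "cy" (pixels), "extrinsics" (4x4, takes a point from camera to world coordinates). Camera axes: x right, y up, looking along -z (the intrinsics and any distortion apply to the point x, -y, -z); pixel columns grow to the right and rows downward; lengths in m; the calibration is good to about 2 mm. A picture is of the moment at which its call begins: read the wrist's pose just before it. get_calibration takes no time and is no camera call; for the wrist camera it gives the pose at the moment of the call.
A pose or a line that the arm cannot do raises arm.IKError and nothing moves.
- arm.job_done(): hands the job in, once; it reports no verdict.
Readings, each from a call of its own:
- arm.get_time_s(): time.
- arm.get_joint_pos(): joint angles.
- arm.get_dq(): joint speeds.
- arm.get_joint_torque(): joint torques, N m.
- arm.get_eef_pos(): TCP position.
- arm.get_orientation(): TCP orientation.
- arm.get_wrist_force(): force on the tool from outside, world axes, zero at the start.
- arm.get_torque(): the same for the moment, N m.
- arm.get_opening(): finger opening in m.
Only numpy, scipy, OpenCV 4.12 (cv2) and the standard library are available. Lean on these libraries where they do the work, as an engineer would, in place of code of your own. Each camera call takes 0.05 s, during which the arm holds its last target. There are 200 camera calls.

TASK

The cover is stuck tight on the small green gear case: take the red-handled pry bar, set its blade over the fulcrum and under the cover's tab, and lever the tab up until the cover pops loose and stays ajar; do not pull the stuck cover with the gripper. Then take the bar away and lay it down flat, on the bench, clear of the case and the tray, lift the loose cover off and set it down (don't drop it) flat in the sheet tray, top side up. Leave the jar, vial and ceramic block where they stand.

Things in the scene. Friction and masses are not known exactly. Their poses are not given: they have to be found in the camera images.
- case: Small green gear case bolted to the bench; origin on the bench under its centre, z up, x from fulcrum to case. Case 76 (x) by 44 (y), flat top at z = 60. Base plate 8 thick, 84 wide, x -95 to 55. Fulcrum post 10 thick at x = -78; between post and case only a rib up to z = 37. The space before the fulcrum (-x) is free for the bar's handle
- fulcrum_top (a point): Middle of the fulcrum's crest, 71.5 mm above the bench: a level round steel bar (diameter 10, 34 long) on the post in front of the green case. Axes as the case's: +x from fulcrum to case (case centre 78 mm away), y along the fulcrum bar, z up
- cover_center (a point): Stuck cover: aluminium plate 80 (x) by 54 (y) by 8, overhanging the case 5 mm at its long sides, with a 26 wide tab 12 mm further out at -x, towards the fulcrum. Point: middle of the plate, z out of its top. Starts flat on the case, centred, axes as the case's, point 64 above the bench. Once ajar it can be lifted off by its long sides
- cover: The cover as a whole, 0.15 kg; origin in the middle of the plate's underside. A spigot below it (54 by 32, 7 deep) is gripped by sprung catches in the case, 20 to 30 N. Tab levered up 12 mm or more: the cover swings about its rear edge, the catches snap in under the spigot, and the cover stays ajar by itself, tab about 10 mm up, tilted 6 degrees, loose
- cover_tab (a point): Middle of the tab's lower front edge, 52 mm from the plate's centre: the bar goes under here. At the start 26 mm beyond the fulcrum's crest and 11.5 mm lower, free air below. A 4 mm blade touching the crest from above and this edge from below slopes about 32 degrees, handle up; brought level, the bar lifts the edge about 15 mm
- bar_handle (a point): Straight pry bar: red handle with black ribs, 96 long, 18 wide, 20 high; point: handle's centre, 10 mm above the bench as it lies, about 20 mm behind the balance point. x along the bar to the tip, z up. Steel blade 18 wide (y), 4 thick (z), centred on the same line, from x = 50 to the tip at x = 150
- bar: The pry bar as a whole, 0.2 kg; origin under the handle's centre, 10 mm below it; axes as the handle's
- bar_tip (a point): End of the pry bar's blade, at half its thickness; axes as the handle's
- tray_middle (a point): Grey speckled sheet-metal tray, fixed on the bench, 342 (x) by 237 (y), rim 24 high; point: middle of its floor, 2 mm above the bench; z up. The floor is flat and clear within 150 mm (x) and 100 mm (y) of the point
- tray: The tray as a whole; origin on the bench under its middle
- jar_mid (a point): Bystander: small black jar with black lid and white label, diameter 54, 72 high; its centre
- vial_mid (a point): Bystander: white plastic vial, diameter 30, 62 high; its centre
- brick_mid (a point): Bystander: yellowish ceramic block 30 by 68 by 26 high; its centre
Things that resemble listed ones, but are neither listed nor needed, are in the scene too. Of the things shaped like the cover, the aluminium one is meant.

How it is judged:
On the way, in this order (a step that is already met when the one before it is completed fails the run):
1. the bar lifts the cover's tab, fingers off the cover (z of cover_tab in the frame of fulcrum_top above -0.005 m and horizontal distance between cover_center and fulcrum_top below 0.095 m and contact force between bar and cover above 0.5 N and contact force between the fingers and cover below 0.1 N), for 0.1 s.
2. the cover stands ajar by itself on the case, touched by neither bar nor fingers (horizontal distance between cover_center and fulcrum_top below 0.095 m and z of cover_tab in the frame of fulcrum_top above -0.004 m and contact force between each of bar, the fingers and cover below 0.05 N and linear speed of cover below 0.02 m/s), for 0.2 s.
At the end, for the whole second after the job is handed in: The cover lies flat, top side up (within 7 degrees) in the sheet tray, its centre within 125 mm (tray x) and 85 mm (tray y) of the tray's middle; the pry bar lies flat (within 10 degrees) on the bench, touching neither gear case nor tray; both at rest (x of cover_center in the frame of tray_middle between -0.125 and 0.125 m and y of cover_center in the frame of tray_middle between -0.085 and 0.085 m and z of cover_center in the frame of tray_middle between 0.002 and 0.02 m and angle between cover's own z axis and vertical below 0.12 rad and linear speed of each of cover, bar below 0.02 m/s and height (world z) of bar_handle below 0.03 m and angle between bar's own x axis and vertical above 1.4 rad and contact force between bar and case below 0.05 N and contact force between bar and tray below 0.05 N).
It fails at once if the black jar is pushed more than 25 mm or knocked over (distance of jar_mid from where it was at the start of the episode above 0.025 m or angle between jar_mid's own z axis and vertical above 0.4 rad).
It fails at once if the vial is pushed more than 25 mm or knocked over (distance of vial_mid from where it was at the start of the episode above 0.025 m or angle between vial_mid's own z axis and vertical above 0.4 rad).
It fails at once if the ceramic block is pushed more than 25 mm or knocked over (distance of brick_mid from where it was at the start of the episode above 0.025 m or angle between brick_mid's own z axis and vertical above 0.4 rad).
It fails at once if the cover is dropped or flung (falls more than about 2 cm, untouched by the fingers) (contact force between the fingers and cover below 0.05 N and linear speed of cover above 0.65 m/s).
It fails at once if the cover is pulled up by the gripper while the bar has not freed it: fingers press on it while it is still seated (contact force between the fingers and cover above 3 N and z of cover_tab in the frame of fulcrum_top below -0.0075 m and horizontal distance between cover_center and fulcrum_top below 0.095 m).
It also fails if it takes over 72 s, if anything falls off the work surface, if the arm or the gripper's body presses on something with over 40 N, if the wrist force passes 120 N, or if a joint passes its speed limit or range.

## Working session

There is one attempt and no reset: what is moved stays moved. The work goes in short steps, each a Python script; the robot and the scene stay as the last script left them, time stands still between calls to the robot, and variables do not carry over. Pictures are saved under pics/ and viewed, about 8 in all and at most 12, crops included, and the job is handed in when it is done.

```bash
ls; mkdir -p pics; python3 - <<'E'
from station import arm
import cv2,numpy as np
for n in("scene","top","wrist"):
    c=arm.get_calibration(n);im=arm.get_image(n);cv2.imwrite(f"pics/{n}0.png",im[:,:,::-1])
    print(n,c['fx'],c['fy'],c['cx'],c['cy'],[k for k in c],np.round(c['extrinsics'],4).tolist())
print(arm.get_time_s())
E
```

```text
pics
scene 486.83196343029596 486.83196343029596 316.8697439412649 247.84150237444337 ['fx', 'fy', 'cx', 'cy', 'extrinsics'] [[0.7919, 0.2878, -0.5385, 0.0108], [-0.6104, 0.3946, -0.6868, -0.6988], [0.0148, 0.8726, 0.4882, 0.552], [0.0, 0.0, 0.0, 1.0]]
top 524.522622017017 524.522622017017 311.2873687189482 243.32730018012595 ['fx', 'fy', 'cx', 'cy', 'extrinsics'] [[0.0071, 0.9918, -0.1276, 0.3978], [-0.9996, 0.0106, 0.0269, -0.0096], [0.028, 0.1273, 0.9915, 1.1678], [0.0, 0.0, 0.0, 1.0]]
wrist 380.44634833456314 380.44634833456314 320.96007949939207 241.38114719683446 ['fx', 'fy', 'cx', 'cy', 'extrinsics'] [[0.4374, -0.8627, -0.2537, 0.1676], [0.8993, 0.4192, 0.1248, 0.5291], [-0.0013, -0.2827, 0.9592, 0.3836], [0.0, 0.0, 0.0, 1.0]]
0.15
```

View pics/top0.png

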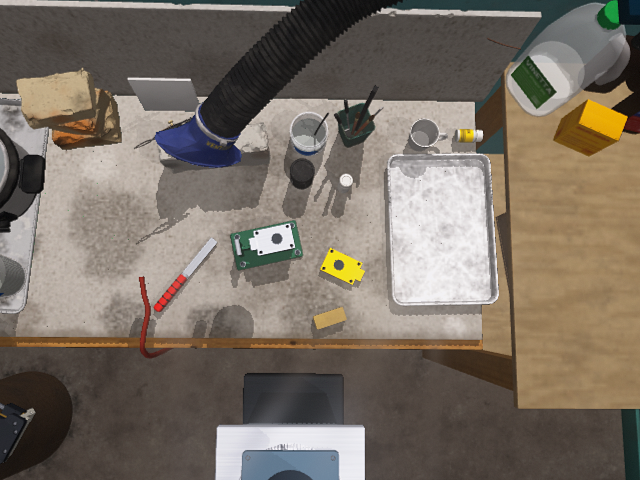

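View pics/scene0.png

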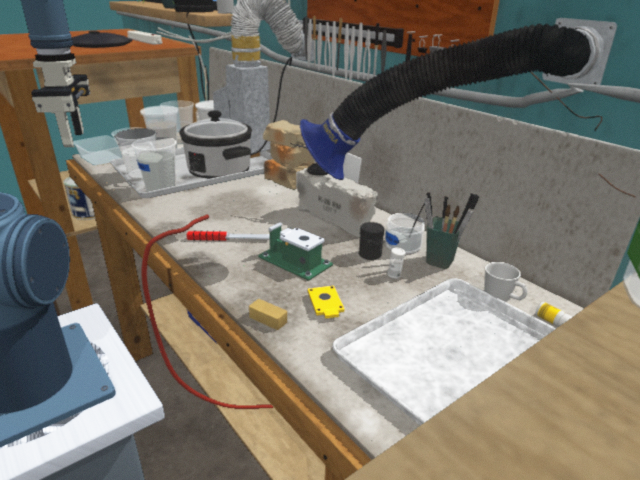

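The pry bar is at top (185,275); the red hose at (148,320) looks similar but is not it. The aluminium cover is the white plate on the green case at (272,239), and the yellow plate at (343,266) is a decoy. The fulcrum is at the case's left end (237,248). The bystanders are the jar (302,172), vial (346,181) and block (330,318). Next I take coarse positions and a close look with the wrist camera.

```bash
cat > h.py <<'E'
import numpy as np,cv2
from station import arm
from scipy.spatial.transform import Rotation as R
def cast(c,px,z):
    px=np.atleast_2d(np.array(px,float));E=np.array(c['extrinsics'])
    d=np.c_[(px[:,0]-c['cx'])/c['fx'],-(px[:,1]-c['cy'])/c['fy'],-np.ones(len(px))]@E[:3,:3].T
    return E[:3,3]+d*((z-E[2,3])/d[:,2])[:,None]
def proj(c,P):
    E=np.array(c['extrinsics']);q=(np.atleast_2d(P)-E[:3,3])@E[:3,:3]
    return np.c_[c['cx']+c['fx']*q[:,0]/-q[:,2],c['cy']-c['fy']*q[:,1]/-q[:,2]]
def quat(yv,zv):
    z=np.array(zv,float);z/=np.linalg.norm(z);y=np.array(yv,float);y-=z*(y@z);y/=np.linalg.norm(y)
    return R.from_matrix(np.c_[np.cross(y,z),y,z]).as_quat()
def pic(n,f):
    c=arm.get_calibration(n);im=arm.get_image(n)[:,:,::-1].copy();cv2.imwrite(f"pics/{f}.png",im);return c,im
E
python3 - <<'E'
from h import *
c=arm.get_calibration("top")
for n,p,z in[("fulc",(237,247),.0715),("cover",(274,239),.068),("handle",(170,292),.02),("tip",(213,241),.004),("jar",(302,166),.072),("vial",(346,177),.06),("brick",(330,317),.026),("yellow",(343,266),.008),("t1",(389,156),.024),("t2",(491,156),.024),("t3",(497,301),.024),("t4",(393,302),.024)]: print(n,cast(c,p,z)[0].round(3))
print(R.from_quat(arm.get_orientation()).as_matrix().round(2))
# try wrist view poses
for p,yaw in [((.40,.16,.30),a) for a in np.arange(-180,180,45)]:
    q=quat((np.cos(np.radians(yaw)),np.sin(np.radians(yaw)),0),(0,0,-1)); print(yaw,arm.ik(p,q) is not None)
E
```

```text
fulc [0.529 0.117 0.071]
cover [0.548 0.039 0.068]
handle [0.436 0.265 0.02 ]
tip [0.55  0.178 0.004]
jar [ 0.706 -0.018  0.072]
vial [ 0.686 -0.114  0.06 ]
brick [ 0.385 -0.082  0.026]
yellow [ 0.497 -0.112  0.008]
t1 [ 0.746 -0.215  0.024]
t2 [ 0.749 -0.447  0.024]
t3 [ 0.422 -0.448  0.024]
t4 [ 0.418 -0.22   0.024]
[[-0.9   0.44 -0.  ]
 [ 0.44  0.9  -0.  ]
 [ 0.   -0.   -1.  ]]
-180 True
-135 True
-90 True
-45 True
0 True
45 True
90 True
135 True
```

```bash
python3 - <<'E'
from h import *
arm.movep((.52,.15,.22),quat((.61,.79,0),(0,0,-1)))
c,im=pic("wrist","w1"); np.save("c1.npy",c,allow_pickle=True)
print(arm.get_time_s(),arm.get_joint_pos())
E
```

```text
1.8333 [ 7.65094737e-02  2.57426561e-01  1.58818006e+00  3.31708435e-04
  1.29589121e+00 -8.38373117e-01]
```

View pics/w1.png

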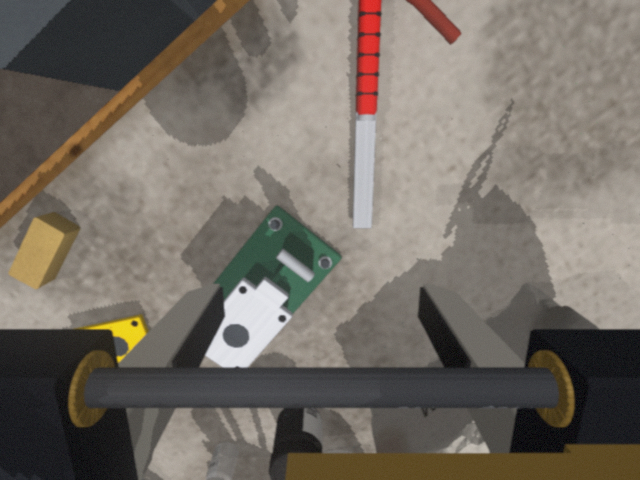

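The tip is at (362,227), the fulcrum bar at (294,264) and the cover tab at (272,288), but the handle is cut off. I'll take one view centred on the case and one centred on the bar.

```bash
python3 - <<'E'
from h import *
q=quat((.61,.79,0),(0,0,-1))
arm.movep((.537,.07,.22),q); c2,i2=pic("wrist","w2"); np.save("c2.npy",c2,allow_pickle=True)
arm.movep((.46,.245,.18),q); c3,i3=pic("wrist","w3"); np.save("c3.npy",c3,allow_pickle=True)
print(arm.get_time_s())
cv2.imwrite("pics/w23.png",np.vstack([i2[:330,:],i3[:270]]))
E
```

```text
3.1583
```

View pics/w23.png

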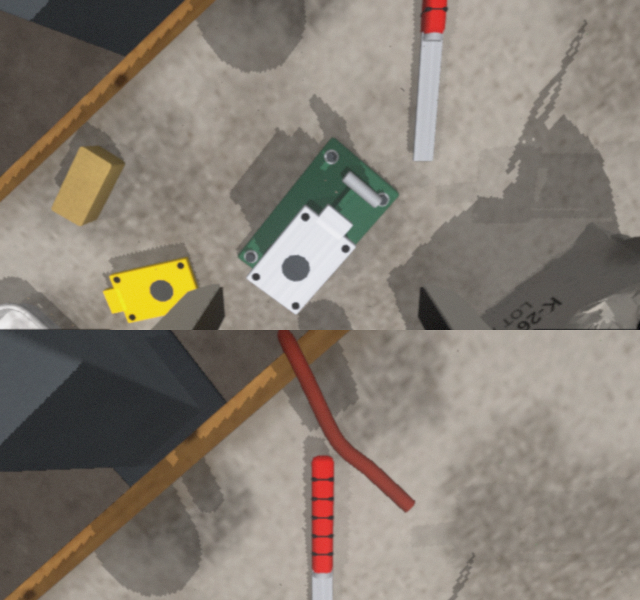

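```bash
python3 - <<'E'
from h import *
def big(m):
    k,_=cv2.findContours(m.astype(np.uint8),cv2.RETR_EXTERNAL,cv2.CHAIN_APPROX_NONE);return max(k,key=cv2.contourArea)[:,0,:]
def rect(pts):
    (c,s,a)=cv2.minAreaRect((pts[:,:2]*1000).astype(np.float32));b=cv2.boxPoints((c,s,a));e=[b[1]-b[0],b[2]-b[1]];e=max(e,key=np.linalg.norm)
    return np.array(c),sorted(s),np.degrees(np.arctan2(e[1],e[0]))
def roi(m,x0,x1,y0,y1):
    o=np.zeros_like(m);o[y0:y1,x0:x1]=m[y0:y1,x0:x1];return o
c1,c2,c3=[np.load(f"c{i}.npy",allow_pickle=True).item() for i in(1,2,3)]
i1,i2,i3=[cv2.imread(f"pics/w{i}.png") for i in(1,2,3)]
h2=cv2.cvtColor(i2,cv2.COLOR_BGR2HSV)
m=roi((h2[...,1]<40)&(h2[...,2]>185),235,365,200,320); k=big(m);print("cover",rect(cast(c2,k,.068)))
m=roi((h2[...,1]<50)&(h2[...,2]>110),335,392,165,212);k=big(m);print("fulc",len(k),rect(cast(c2,k,.0675)),rect(k/1000.))
print("samples fulc",i2[188,364],i2[200,340],i2[178,350])
for c,im in((c1,i1),(c2,i2),(c3,i3)):
    h=cv2.cvtColor(im,cv2.COLOR_BGR2HSV)
    m=((h[...,0]<6)|(h[...,0]>174))&(h[...,1]>170)&(h[...,2]>190)
    m=cv2.morphologyEx(m.astype(np.uint8),cv2.MORPH_CLOSE,np.ones((7,7)))
    k=big(m);print("handle",k.min(0),k.max(0),rect(cast(c,k,.018)))
for c,im,r in((c1,i1,(345,385,118,240)),(c2,i2,(405,450,42,170))):
    h=cv2.cvtColor(im,cv2.COLOR_BGR2HSV);print(im[(r[2]+r[3])//2,r[0]:r[1]:3].tolist())
    m=roi((h[...,0]>85)&(h[...,2]>150),*r);k=big(m);print("blade",k.min(0),k.max(0),rect(cast(c,k,.012)))
E
```

```text
cover (array([544.7677002 ,  46.06893539]), [53.23105239868164, 90.9400634765625], np.float32(-77.33484))
fulc 100 (array([531.42175293, 116.88509369]), [14.241833686828613, 39.954750061035156], np.float32(22.071066)) (array([364.89450073, 191.51834106]), [18.329021453857422, 50.43384552001953], np.float32(30.735487))
samples fulc [186 180 179] [64 76 54] [199 193 191]
handle [361   0] [379 113] (array([435.76748657, 265.03152466]), [13.447917938232422, 85.53975677490234], np.float32(-37.736385))
handle [429   0] [445  31] (array([460.92175293, 245.80580139]), [12.168115615844727, 22.181562423706055], np.float32(-37.768135))
handle [314 130] [332 241] (array([433.51351929, 266.73803711]), [14.02502727508545, 89.3904037475586], np.float32(-37.926376))
[[131, 140, 150], [104, 110, 118], [98, 105, 111], [146, 144, 146], [200, 194, 193], [197, 191, 188], [198, 192, 191], [195, 192, 188], [196, 193, 190], [191, 185, 184], [139, 145, 153], [140, 147, 157], [149, 158, 166], [156, 164, 173]]
blade [353 118] [375 227] (array([511.49212646, 205.76672363]), [17.70867156982422, 98.90693664550781], np.float32(-37.744617))
[[135, 147, 153], [130, 140, 147], [104, 109, 115], [101, 106, 112], [153, 150, 151], [199, 193, 194], [197, 191, 190], [195, 191, 189], [199, 194, 192], [196, 190, 189], [197, 191, 191], [146, 153, 160], [146, 154, 162], [152, 161, 168], [156, 165, 172]]
blade [413  42] [442 160] (array([512.87927246, 204.62045288]), [17.64405632019043, 96.6796646118164], np.float32(-37.993008))
```

Cover and fulcrum agree to about 1 mm along the case axis. I'm writing the pry plan, checking IK for it, and then grasping the bar.

```bash
cat >> h.py <<'E'
d=np.array([.219,-.976,0]);d/=np.linalg.norm(d);O=np.array([.5461,.0402,0]);Z=np.array([0,0,1.]);Y=np.array([-d[1],d[0],0])
bd=np.array([.7907,-.6122,0]);BH=np.array([.4325,.267,0]);BY=np.array([-bd[1],bd[0],0])
G=.010;H=.0135
def pry(th,s,gap):
    th=np.radians(th);n=np.sin(th)*d+np.cos(th)*Z;t=np.cos(th)*d-np.sin(th)*Z
    C=O-.078*d+.0665*Z
    return C+(.007+gap+H)*n+(s-.150+G)*t, quat(Y,-n)
E
python3 - <<'E'
from h import *
for a in[(45,-.03,.03),(45,-.03,.002),(45,.034,.002),(42,.034,0),(35,.034,0),(20,.034,0),(0,.034,0),(-4,.034,0),(25,-.04,.002)]:
    p,q=pry(*a);j=arm.ik(p,q);print(a,p.round(3),None if j is None else np.round(j,2))
q=quat(BY,(0,0,-1));p=BH+G*bd
arm.movep(p+[0,0,.09],q);arm.grip(.05);arm.move_l(p+[0,0,.0235],rate=.12,f_stop=8);print(arm.get_eef_pos(),p)
arm.grip(0.0,60);print("open",arm.get_opening(),arm.get_wrist_force())
arm.move_l(p+[0,0,.17],rate=.2);arm.pause(.2);print("open",arm.get_opening(),arm.get_wrist_force(),arm.get_torque(),arm.get_time_s())
pic("scene","s1");pic("top","t1");pic("wrist","w4")
E
```

```text
(45, -0.03, 0.03) [0.511 0.199 0.222] [-0.27  0.39  1.66  0.68  1.54 -0.67]
(45, -0.03, 0.002) [0.506 0.218 0.203] [-0.23  0.41  1.69  0.69  1.48 -0.68]
(45, 0.034, 0.002) [0.516 0.174 0.157] [-0.31  0.48  1.7   0.66  1.46 -0.78]
(42, 0.034, 0) [0.515 0.18  0.153] [-0.28  0.46  1.71  0.64  1.41 -0.75]
(35, 0.034, 0) [0.513 0.19  0.144] [-0.21  0.42  1.72  0.57  1.32 -0.66]
(20, 0.034, 0) [0.509 0.207 0.122] [-0.04  0.38  1.74  0.37  1.15 -0.43]
(0, 0.034, 0) [0.506 0.22  0.087] [ 0.21  0.41  1.73 -0.    1.   -0.01]
(-4, 0.034, 0) [0.506 0.221 0.08 ] [ 0.25  0.43  1.72 -0.08  0.99  0.08]
(25, -0.04, 0.002) [0.495 0.266 0.163] [ 0.02  0.34  1.71  0.46  1.22 -0.38]
[0.43910982 0.260404   0.02233043] [0.440407 0.260878 0.      ]
open 0.017455544378612256 [1.95424676 2.36562506 5.4243631 ]
open 0.017502291456440312 [-0.05469018  0.27228647 -2.66385527] [-0.00954803 -0.01207444 -0.03154314] 6.7583
```

```bash
python3 - <<'E'
from h import *
arm.movep(*pry(45,-.03,.03));p,q=pry(45,-.012,.006);arm.move_l(p,q,rate=.1)
print(arm.get_eef_pos()-p,R.from_quat(arm.get_orientation()).inv().__mul__(R.from_quat(q)).magnitude(),arm.get_wrist_force(),arm.get_time_s())
th=np.radians(45);n=np.sin(th)*d+np.cos(th)*Z;t=np.cos(th)*d-np.sin(th)*Z;E=arm.get_eef_pos()
tip=E-H*n+(.150-G)*t
out=[]
for nm in("scene","top"):
    c,im=pic(nm,nm+"2");u=proj(c,np.array([tip,O-.078*d+.0715*Z,O-.052*d+.060*Z]));print(nm,u.round(1).tolist())
    x,y=u[0].astype(int);cr=im[y-60:y+60,x-80:x+80];cr=cv2.resize(cr,None,fx=5,fy=5,interpolation=cv2.INTER_CUBIC);print("crop org",x-80,y-60)
    out.append(cr[:, :])
cv2.imwrite("pics/chk2.png",cv2.resize(np.hstack(out),(800,300)));cv2.imwrite("pics/sc2.png",out[0])
E
```

```text
[-8.79426912e-04  1.41141167e-03 -2.26528466e-05] 0.0027402724977855083 [-0.3331551   0.10416037 -2.74308106] 8.075
scene [[273.5, 219.3], [274.1, 224.5], [282.8, 232.7]]
crop org 193 159
top [[236.1, 246.8], [237.1, 247.2], [249.8, 245.3]]
crop org 156 186
```

View pics/sc2.png

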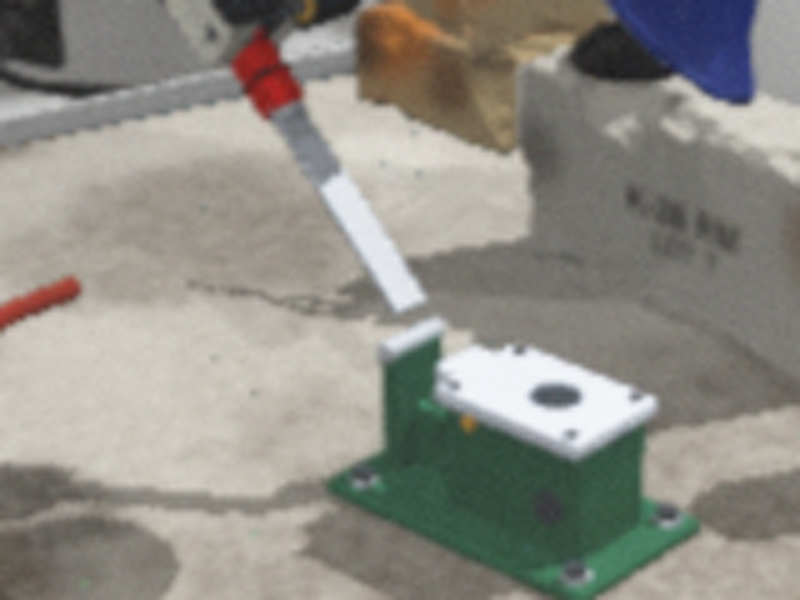

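The blade is lined up centrally with the fulcrum; its predicted tip pixel was within about 1.6 px of what I see. I'll probe the crest by touch just short of the tab, then insert.

```bash
python3 - <<'E'
from h import *
p,q=pry(45,.012,.006);arm.move_l(p,q,rate=.06,f_stop=8)
th=np.radians(45);n=np.sin(th)*d+np.cos(th)*Z;E0=arm.get_eef_pos()
p,q=pry(45,.012,-.006);r=arm.move_l(p,q,rate=.015,f_stop=2.5)
E1=arm.get_eef_pos();print("hit",r,"gap at contact",.006-(E0-E1)@n,arm.get_wrist_force(),arm.get_time_s())
E
sleep 0
```

```text
hit True gap at contact -0.0029681063106120863 [ 0.33118407 -0.73670362  2.16468972] 9.3167
```

```bash
python3 - <<'E'
from h import *
p,q=pry(45,.012,-.001);arm.move_l(p,q,rate=.03)
p,q=pry(45,.035,-.001);print("ins hit",arm.move_l(p,q,rate=.04,f_stop=8),arm.get_wrist_force(),arm.get_opening())
E=arm.get_eef_pos();print(E-p,arm.get_time_s())
c,im=pic("scene","scene3");cv2.imwrite("pics/sc3.png",cv2.resize(im[170:280,210:350],None,fx=5,fy=5,interpolation=cv2.INTER_CUBIC))
E
```

```text
ins hit False [ 0.29641048 -0.55078113 -1.96861346] 0.017539740692757474
[ 2.49210210e-05 -8.42785272e-05 -5.89738697e-05] 10.2917
```

View pics/sc3.png

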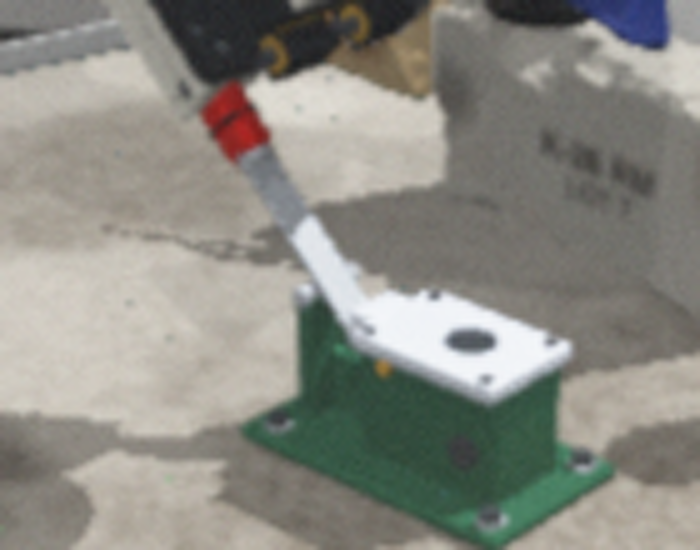

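The blade's end disappears under the tab at (358,330) with no contact force. Now I lever it, watching the force.

```bash
python3 - <<'E'
from h import *
for th in(40,36,32,28,24,20,16,12,8,4,0,-3):
    p,q=pry(th,.035,-.0032);arm.move_l(p,q,rate=.06)
    f=arm.get_wrist_force();print(th,f.round(1),arm.get_torque().round(2),round(arm.get_opening(),4),round(arm.get_time_s(),2))
    if np.linalg.norm(f)>60:break
arm.pause(.2)
c,im=pic("scene","scene4");cv2.imwrite("pics/sc4.png",cv2.resize(im[170:280,210:350],None,fx=5,fy=5,interpolation=cv2.INTER_CUBIC))
E
```

```text
40 [ 1.1 -3.6  1. ] [-1.08 -0.09 -0.05] 0.0178 10.68
36 [ 1.4 -3.1  1.8] [-1.05 -0.19 -0.02] 0.0175 10.96
32 [ 1.6 -8.5  0. ] [-1.97 -0.4  -0.05] 0.0172 11.23
28 [ 2.4 -7.7  0.4] [-1.98 -0.47 -0.06] 0.0173 11.51
24 [ 2.5 -8.4  0.1] [-2.02 -0.44 -0.04] 0.0173 11.78
20 [ 2.3 -8.4  0.3] [-2.09 -0.46 -0.02] 0.0177 12.06
16 [ 0.2 -4.1  2.4] [-1.35 -0.26 -0.07] 0.0175 12.33
12 [ 0.2 -3.8  3.7] [-1.21 -0.11 -0.02] 0.0176 12.61
8 [ 0.  -2.6  3. ] [-1.06 -0.1  -0.06] 0.0178 12.88
4 [-0.5 -1.4  3.2] [-0.95  0.04 -0.01] 0.0178 13.16
0 [-0.3 -2.1  3. ] [-0.84 -0.01 -0.03] 0.018 13.43
-3 [ 1.4 -1.6  3.3] [-0.81 -0.11 -0.01] 0.0175 13.68
```

View pics/sc4.png

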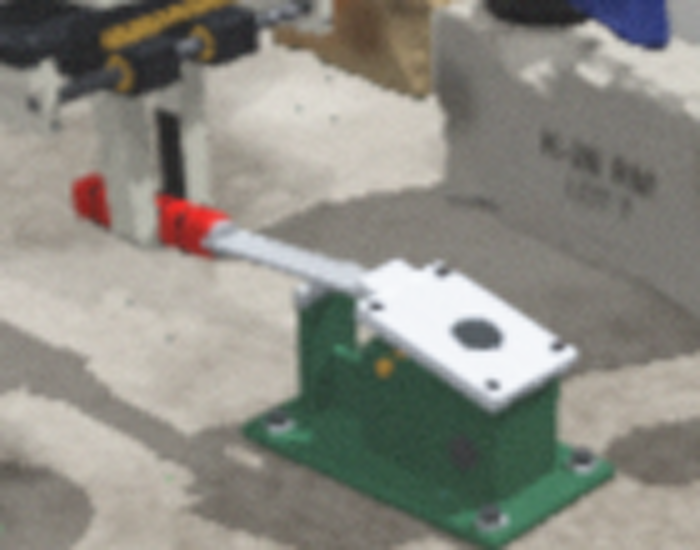

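The cover has popped: its front edge is about 13–14 mm up and the force dropped. Next I lower the blade, withdraw, and check that the cover stays ajar.

```bash
python3 - <<'E'
from h import *
for a in((8,.035,-.002),(16,.035,-.001),(26,.035,-.0005)):
    p,q=pry(*a);arm.move_l(p,q,rate=.1);print(a,arm.get_wrist_force().round(1),arm.get_torque().round(2))
p,q=pry(26,-.05,.001);print(arm.move_l(p,q,rate=.1,f_stop=10),arm.get_wrist_force().round(1))
arm.pause(.3)
p,q=pry(0,-.06,.05);arm.move_l(p,q,rate=.2);print(arm.get_time_s())
c,im=pic("scene","scene5");cv2.imwrite("pics/sc5.png",cv2.resize(im[150:280,170:350],None,fx=4,fy=4,interpolation=cv2.INTER_CUBIC))
E
```

```text
(8, 0.035, -0.002) [ 0.9 -1.1 -1.9] [-0.28 -0.04  0.  ]
(16, 0.035, -0.001) [-0.7  0.2 -3. ] [-0.31 -0.01  0.09]
(26, 0.035, -0.0005) [-0.5  1.  -2.8] [-0.42 -0.02 -0.06]
False [-0.6 -0.3 -2.7]
16.85
```

View pics/sc5.png

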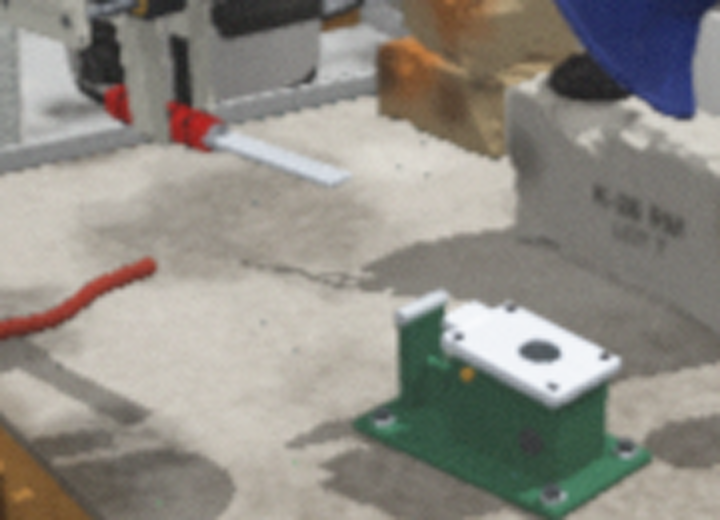

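I can't judge ajar versus seated from this crop, so I'm comparing seated, levered and present side by side.

```bash
python3 - <<'E'
import cv2,numpy as np
a=[cv2.resize(cv2.imread(f"pics/scene{i}.png")[218:262,268:330],None,fx=6,fy=6,interpolation=cv2.INTER_CUBIC) for i in(2,5,4)]
a.append(np.zeros_like(a[0]))
cv2.imwrite("pics/cmp.png",np.vstack([np.hstack(a[:2]),np.hstack(a[2:])]))
E
```

```text
(no output)
```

View pics/cmp.png

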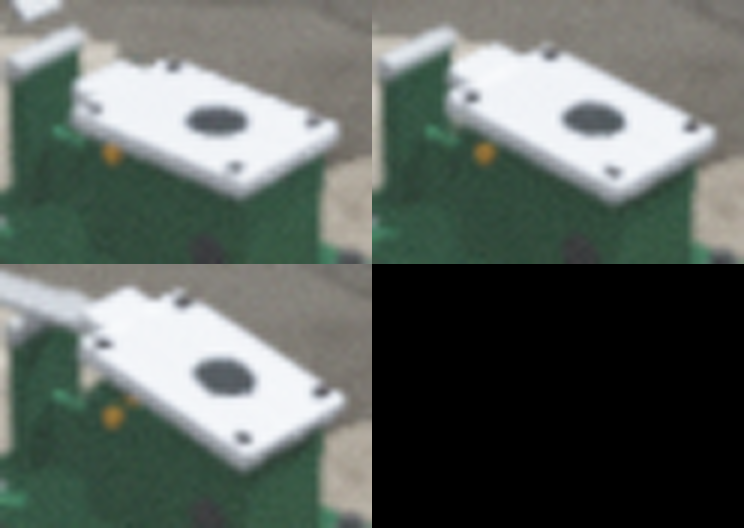

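```bash
cat >> h.py <<'E'
from scipy.optimize import least_squares
def holes(im):
    g=im[218:262,268:330];g=cv2.resize(g,None,fx=6,fy=6,interpolation=cv2.INTER_CUBIC).min(2)
    m=(g<165).astype(np.uint8);n,l,s,ce=cv2.connectedComponentsWithStats(m)
    return np.array([ce[i]/6+[267.58,217.58] for i in range(1,n) if 20<s[i,4]<2600])
def tilt(im):
    c=arm.get_calibration("scene");a=holes(cv2.imread("pics/scene2.png"));b=holes(im)
    P=cast(c,a,.068);out=[]
    loc=np.c_[(P-O)@d,(P-O)@Y]; k=(abs(loc[:,0])<45)&(abs(loc[:,1])<27);P=P[k];a=a[k]
    j=[np.argmin(np.linalg.norm(b-x,axis=1)) for x in a];k=np.linalg.norm(b[j]-a,axis=1)<7;P=P[k];j=np.array(j)[k]
    def mv(x):
        piv=O+.04*d+.06*Z;r=R.from_rotvec(x[2]*Y).as_matrix()   # rotate about Y
        return piv+(P-piv)@r.T+x[0]*d+x[1]*Z
    s=least_squares(lambda x:(proj(c,mv(x))-b[j]).ravel(),[0,0,0])
    return len(P),s.x[:2]*1000,np.degrees(s.x[2]),np.abs(s.fun).max(),((P-O)@np.c_[d,Y]*1000).round()
E
python3 - <<'E'
from h import *
for i in(4,5):print(i,tilt(cv2.imread(f"pics/scene{i}.png")))
E
```

```text
4 (3, array([ 1.24050585, -2.57440373]), np.float64(12.8009385516177), np.float64(0.16090842395681193), array([[-31., -20.],
       [  7.,   1.],
       [ 34., -20.]]))
5 (3, array([ 1.55508865, -1.53841157]), np.float64(5.524096231868632), np.float64(0.07992039890501701), array([[-31., -20.],
       [  7.,   1.],
       [ 34., -20.]]))
```

The fit gives a tilt of 5.5°, so the cover is ajar (12.8° while levered). Now I lay the bar down, then grasp the cover with the tool tilted to match.

```bash
python3 - <<'E'
from h import *
q=quat(BY,(0,0,-1));p=BH+G*bd+[0,.03,0]
arm.movep(p+[0,0,.10],q);arm.move_l(p+[0,0,.035],rate=.12)
print("touch",arm.move_l(p+[0,0,.0228],rate=.03,f_stop=4),arm.get_eef_pos(),arm.get_wrist_force().round(1))
arm.grip(.05);arm.move_l(p+[0,0,.15],rate=.2);arm.grip(.085)
th=np.radians(5.5);n=np.sin(th)*d+np.cos(th)*Z;q=quat(Y,-n)
Pc=O+.002*d+.0675*Z;np.save("Pc.npy",Pc)
arm.movep(Pc+.12*n,q)
c,im=pic("scene","scene6");c,im=pic("top","top6");print(arm.get_time_s(),arm.get_wrist_force().round(1))
h=cv2.cvtColor(im,cv2.COLOR_BGR2HSV)
E
python3 - <<'E'
import cv2,numpy as np
a=cv2.imread("pics/top6.png")[150:330,130:370];b=cv2.imread("pics/scene6.png")[150:300,150:350]
cv2.imwrite("pics/chk6.png",np.hstack([cv2.resize(a,(400,300)),cv2.resize(b,(400,300))]))
E
```

```text
touch True [0.44045021 0.29083903 0.02239144] [ 0.7 -0.6  4. ]
22.2583 [-0.3 -0.5  0.1]
```

View pics/chk6.png

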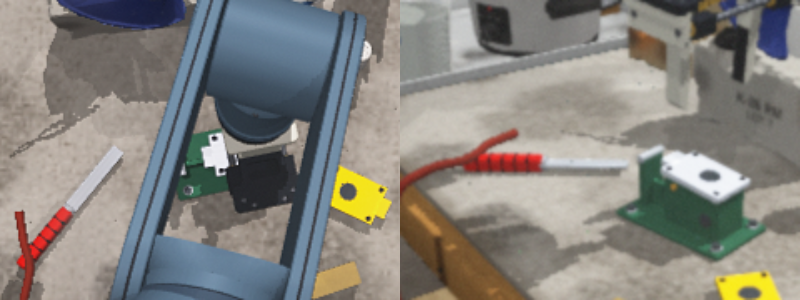

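The bar lies flat and clear of the case, and the cover is still ajar. Next I grip the cover by its long sides, lift it and place it in the tray.

```bash
python3 - <<'E'
from h import *
th=np.radians(5.5);n=np.sin(th)*d+np.cos(th)*Z;Pc=np.load("Pc.npy")
print("hit",arm.move_l(Pc+.012*n,rate=.1,f_stop=6),arm.get_wrist_force().round(1))
arm.grip(.0,20);o=arm.get_opening();print("open",o,arm.get_wrist_force().round(1))
assert o>.045
arm.move_l(Pc+.012*n+[0,0,.03],rate=.05);print("lift",arm.get_wrist_force().round(1),arm.get_opening())
arm.move_l(Pc+.012*n+[0,0,.14],rate=.15);arm.pause(.2);print("lift",arm.get_wrist_force().round(1),arm.get_opening())
T=np.array([.584,-.332,0]);q=quat(Y,(0,0,-1))
arm.movep(T+[0,0,.15],q);arm.move_l(T+[0,0,.045],rate=.12);arm.pause(.2)
print("f",arm.get_wrist_force().round(1),arm.get_opening(),arm.get_time_s())
pic("scene","scene7")
print("touch",arm.move_l(T+[0,0,.021],rate=.025,f_stop=3),arm.get_eef_pos(),arm.get_wrist_force().round(1))
E
```

```text
hit False [0.5 0.2 0.5]
open 0.054030367273523464 [-0.6  1.2  0.6]
lift [ 0.4 -0.5 -1.9] 0.0541647850370746
lift [-0.6 -0.2 -2.6] 0.05347838204934153
f [-0.1 -0.  -1.3] 0.05360562867732588 28.5667
touch True [ 0.58375433 -0.33178891  0.02430021] [ 0.9 -0.2  5.1]
```

Touch came at the expected height (24.3 mm against 25 mm predicted). Releasing and checking.

```bash
python3 - <<'E'
from h import *
arm.grip(.08);T=np.array([.584,-.332,0]);arm.move_l(T+[0,0,.2],rate=.2)
arm.movep((.45,0,.35),quat(Y,(0,0,-1)));arm.pause(.2)
c,s=pic("scene","scene8");c,t=pic("top","top8");print(arm.get_time_s())
cv2.imwrite("pics/chk8.png",np.hstack([cv2.resize(t[130:370,120:520],(400,240)),cv2.resize(s[180:480,160:560],(400,240))]))
E
```

```text
32.8
```

View pics/chk8.png

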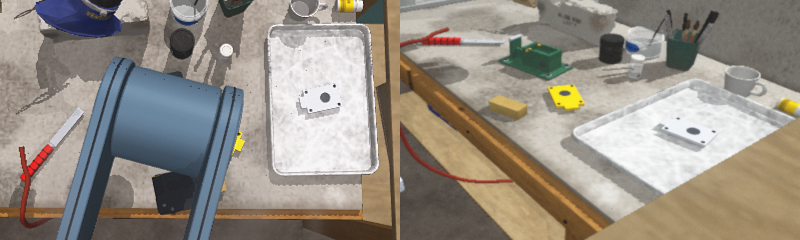

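The cover lies flat, top side up, in the middle of the tray. The bar is flat on the bench, and the jar, vial and block are where they were.

```bash
python3 -c "
from station import arm
arm.job_done();print(arm.get_time_s())"
```

```text
the job is handed in; nothing more can be done
the job is handed in; nothing more can be done
```

The job is handed in at about 33 s of the allowed 72 s; no verdict was reported.

- **Levering:** I gripped the bar by its handle, found the crest by touch and slid the blade under the tab. Levering the bar level popped the cover. The force on the bar stayed under 10 N and dropped when the catches gave.
- **Ajar:** After I withdrew the bar, a fit to the camera image gave a tilt of 5.5°, against about 6° expected. A first look by eye had been unclear. The levered tilt of 12.8° is only rough, because just three marks were matched.
- **Bar:** It lies flat on the bench, about 30 mm from where it started and clear of the case and tray. Its handle end is close to the red hose. I judged flatness from the pictures and did not measure it.
- **Cover:** I gripped it by its long sides and lifted it with no sign of sticking. I lowered it until it touched the tray at the expected height, then released it. The last pictures show it flat and top side up near the tray's middle.
- **Bystanders:** The jar, vial and ceramic block look unmoved in the last pictures; I checked this by eye only.

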